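Set the nesting-doll blanks out on their painting stands

TASK

Set the four wooden nesting-doll blanks out for painting: working from the largest doll down to the smallest, stand each one upright in the middle of the round black stand that matches its rank in size (largest doll on the widest stand, and so on to the smallest doll on the narrowest). Leave the candlestick and the fir-tree cone where they are, and knock nothing over.

Things in the scene. Friction and masses are not known exactly. Their poses are not given: they have to be found in the camera images.
- doll1: Largest nesting-doll blank, loose: plain pale turned wood, round body narrowing to a neck with a rounded head; 98 mm tall, belly 54 mm in diameter (straight-sided from 27 to 54 mm above its foot), foot 43 mm, head 38 mm in diameter. Starts upright on the table. Origin: centre of its underside; z up along its axis.
- doll2: Second largest nesting-doll blank, loose: plain pale turned wood, round body narrowing to a neck with a rounded head; 82 mm tall, belly 45 mm in diameter (straight-sided from 23 to 45 mm above its foot), foot 36 mm, head 31 mm in diameter. Starts upright on the table. Origin: centre of its underside; z up along its axis.
- doll3: Third largest nesting-doll blank, loose: plain pale turned wood, round body narrowing to a neck with a rounded head; 66 mm tall, belly 36 mm in diameter (straight-sided from 18 to 36 mm above its foot), foot 29 mm, head 25 mm in diameter. Starts upright on the table. Origin: centre of its underside; z up along its axis.
- doll4: Smallest nesting-doll blank, loose: plain pale turned wood, round body narrowing to a neck with a rounded head; 50 mm tall, belly 28 mm in diameter (straight-sided from 14 to 28 mm above its foot), foot 22 mm, head 20 mm in diameter. Starts upright on the table. Origin: centre of its underside; z up along its axis.
- stand1: Largest painting stand, fixed to the table: round flat disc with a black rubber top, 120 mm in diameter, on a narrower dark steel foot; top face 24 mm above the table. Fixed small clutter under 25 mm high lies between the stands. Origin: centre of its underside, on the table; z up.
- stand2: Second largest painting stand, fixed to the table: round flat disc with a black rubber top, 100 mm in diameter, on a narrower dark steel foot; top face 24 mm above the table. Fixed small clutter under 25 mm high lies between the stands. Origin: centre of its underside, on the table; z up.
- stand3: Third largest painting stand, fixed to the table: round flat disc with a black rubber top, 80 mm in diameter, on a narrower dark steel foot; top face 24 mm above the table. Fixed small clutter under 25 mm high lies between the stands. Origin: centre of its underside, on the table; z up.
- stand4: Smallest painting stand, fixed to the table: round flat disc with a black rubber top, 60 mm in diameter, on a narrower dark steel foot; top face 24 mm above the table. Fixed small clutter under 25 mm high lies between the stands. Origin: centre of its underside, on the table; z up.
- candlestick: Candlestick blank of the same pale wood, loose: foot 54 mm in diameter, thin 17 mm stem, 36 mm cup on top; 75 mm tall. Not a doll; stands among the dolls. Origin: centre of its underside; z up.
- cone: Fir-tree blank of the same pale wood, loose: a plain pointed cone, 48 mm in diameter at the foot, 80 mm tall. Not a doll; stands among the dolls. Origin: centre of its underside; z up.
Mind the look-alikes: they are no part of the job. Leave any pink or yellow look-alike of the doll4 alone.

How it is judged:
On the way, in this order (a step that is already met when the one before it is completed fails the run):
1. the largest doll stands released and still in the middle of the largest stand (horizontal distance between doll1 and stand1 below 0.012 m and height (world z) of doll1 between 0.02 and 0.029 m and angle between doll1's own z axis and vertical below 0.12 rad and contact force between doll1 and the fingers below 0.1 N and linear speed of doll1 below 0.02 m/s and angular speed of doll1 below 0.3 rad/s), for 0.2 s.
2. the second largest doll stands released and still in the middle of the second largest stand (horizontal distance between doll2 and stand2 below 0.012 m and height (world z) of doll2 between 0.02 and 0.029 m and angle between doll2's own z axis and vertical below 0.12 rad and contact force between doll2 and the fingers below 0.1 N and linear speed of doll2 below 0.02 m/s and angular speed of doll2 below 0.3 rad/s), for 0.2 s.
3. the third largest doll stands released and still in the middle of the third largest stand (horizontal distance between doll3 and stand3 below 0.012 m and height (world z) of doll3 between 0.02 and 0.029 m and angle between doll3's own z axis and vertical below 0.12 rad and contact force between doll3 and the fingers below 0.1 N and linear speed of doll3 below 0.02 m/s and angular speed of doll3 below 0.3 rad/s), for 0.2 s.
4. the smallest doll stands released and still in the middle of the smallest stand (horizontal distance between doll4 and stand4 below 0.012 m and height (world z) of doll4 between 0.02 and 0.029 m and angle between doll4's own z axis and vertical below 0.12 rad and contact force between doll4 and the fingers below 0.1 N and linear speed of doll4 below 0.02 m/s and angular speed of doll4 below 0.3 rad/s), for 0.2 s.
At the end, for the whole second after the job is handed in: Each doll stands upright (within 7 degrees), released and at rest on the top of the stand of its own size rank, its axis within 12 mm of the stand's centre; the candlestick and the cone are within 20 mm of where they started (all of step 1 and all of step 2 and all of step 3 and all of step 4 and distance of each of candlestick, cone from where it was at the start of the episode below 0.02 m); the robot touches nothing.
It fails at once if a doll is tipped over (angle between any of doll1, doll2, doll3, doll4's own z axis and vertical above 0.6 rad).
It fails at once if the candlestick or the cone is tipped over (angle between any of candlestick, cone's own z axis and vertical above 0.6 rad).
It fails at once if the candlestick or the cone is shifted more than 20 mm (distance of any of candlestick, cone from where it was at the start of the episode above 0.02 m).
It also fails if it takes over 120 s, if anything falls off the work surface, if the arm or the gripper's body presses on something with over 40 N, if the wrist force passes 120 N, or if a joint passes its speed limit or range.

ROBOT

A 6-joint arm with a two-finger parallel gripper is mounted at the origin on the work surface. World frame = base frame: x ahead of the robot, y to its left, z up, the work surface at z = 0. Lengths are in m, angles in rad, forces in N, time in s.
With the tool pointing down it reaches from about 0.25 to 0.8 m from the base axis. Payload 3.9 kg.
Tool frame: the origin (TCP) lies midway between the tips of the shut fingers; the grasp point (between the pads) lies behind it (env.grasp_offset is the z of the grasp point in the tool frame, in m); z points along the fingers, y is the line along which they close (so a half turn about z gives the same grasp; the last joint's range is limited). The gripper opens to 85 mm and grips with 20 to 120 N. Pads are 22 mm wide; open, the fingers measure 114 mm over their backs; the gripper's body (76 mm by 85 mm) begins 54 mm behind the grasp point. The pads swing forward as they close: fully open they stand 13 mm farther back than shut.
Start: joints at [1.305, 0.26, -0.138, 1.173, 0, 1.571], TCP at [0.138, 0.507, 0.202] pointing down, gripper open.
Joint ranges: [-2.78, 2.78], [-0.83, 1.72], [-1.28, 1.37], [-1.9, 2.12], [-1.57, 1.48], [-3.14, 3.14]. Speed limits (rad/s): [2.57, 2.57, 3.14, 3.14, 3.14, 3.14].

INTERFACE

Orientations are given as a unit quaternion [x, y, z, w].
In Python, from cell import status, camera, order, env gives the robot as it stands.
- The arm moves only by the shell command python3 -m crank 'ROWS' [FORCE]. ROWS is JSON, one flat list of numbers, 5 for each row, row after row: the shift along the tool's x, y, z each as a share of 10 cm, from -1 to 1, then the turn about the tool's z as a share of pi rad, from -1 to 1, then the closure, from -1 (fully open) to 1 (shut). A call has 1 to 12 rows; each row is the pose to reach, as a shift and turn from the pose commanded when the call began, along the tool's axes at that moment, turning the shorter way round; what a row does not reach only later rows make up. A row lasts 1/10 s, in which the tool goes at most 50 mm and 8.59 degrees, less where a joint would pass 70% of its speed; a pose out of reach is approached as far as the arm can. A call with a number of a shift or a turn outside -1 to 1 is refused whole. A call with a gripper value outside its range is refused whole. The fingers move at their own pace and stop on an object; FORCE is the grip in N (left out, the last holds). Time passes only in rows, so rows that repeat a pose let the fingers close. It gives the time, the measured TCP pose, the force, the opening and the grip force at its end, in the units of the state.
- status.observe(): the state, without advancing time (a new reading comes with each control period).
- camera(name): name is "scene" or "top" or "wrist"; returns a dict with "img" (400x640x3 uint8, red, green, blue), "fx", "fy", "cx", "cy" (pixels), "R" (3x3) and "t" (3): a world point X has camera coordinates R X + t; the wrist camera has in their place "hand_eye" (4x4, takes a point from camera to tool coordinates, whose origin is the TCP and whose axes are the flange's). Camera axes: x right, y down, z forward; pixel columns grow to the right and rows downward; lengths in m; the calibration is good to about 2 mm. The wrist camera is an equidistant fisheye: a pixel r from the principal point sees the ray r / f radians off the axis. A picture is of the moment at which its call begins: read the wrist's pose just before it. There is no depth.
- order.sign_off(): hands the job in; it is judged then, once.
The state is a dict: "t": time; "q": joint angles; "joint_vel": joint speeds; "joint_efforts": joint torques, N m; "eef_pos": TCP position; "tool_rot": TCP orientation; "ft_force": force on the tool from outside, world axes, zero at the start; "ft_torque": the same for the moment, N m; "grip_width": finger opening in m; "gripper_force": force on a finger pad.
Only numpy, scipy, OpenCV 4.12 (cv2) and the standard library are available. Lean on these libraries where they do the work, as an engineer would, in place of code of your own. Each camera call takes 0.05 s, during which the arm holds its last target. There are 200 camera calls.

## Working session

There is one attempt and no reset: what is moved stays moved. The work goes in short steps, Python scripts to look and compute and a shell command to move; the robot and the scene stay as the last step left them, time stands still between calls to the robot, and variables do not carry over. Pictures are saved under pics/ and viewed, at most 14 in all, crops included, and the job is handed in when it is done.

```bash
ls; mkdir -p pics
python3 - <<'E'
from cell import status, camera, order, env
import cv2
print(env.grasp_offset); s=status.observe(); print(s)
for n in ("top","scene"):
    c=camera(n); cv2.imwrite(f"pics/{n}0.png",c["img"][...,::-1]); print(n,c["fx"],c["fy"],c["cx"],c["cy"],c["R"],c["t"])
E
```

```text
pics
-0.0187
{'t': 0.0, 'q': array([ 1.30497280e+00,  2.60689394e-01, -1.39383549e-01,  1.17268259e+00,
        6.79800340e-06,  1.57079423e+00]), 'joint_vel': array([-0.00028191, -0.00023011, -0.00088139,  0.00122151,  0.00178827,
       -0.00126218]), 'joint_efforts': array([-7.73731572e-04, -4.05683184e+01,  2.53920221e+01,  1.89409166e-02,
        9.56037638e-05, -4.27727485e-06]), 'eef_pos': array([0.13772354, 0.50584916, 0.20125665]), 'tool_rot': array([ 1.32519684e-01,  9.91179890e-01, -9.70510439e-04, -1.33187512e-04]), 'ft_force': array([-0.00319927,  0.17282439,  0.24143425]), 'ft_torque': array([-0.01710645, -0.00127072,  0.01094577]), 'gripper_force': 0.0, 'grip_width': 0.0856027155680558}
top 436.9703214643184 436.9703214643184 313.3029628514637 202.4910199670048 [[-0.01911037 -0.99981573  0.00181574]
 [-0.99082626  0.01869548 -0.13384243]
 [ 0.13378382 -0.00435686 -0.99100096]] [0.03118817 0.52541769 1.09592423]
scene 416.12079950960566 416.12079950960566 324.2864897316831 202.81784816397345 [[-0.61726886  0.78647819  0.02076574]
 [ 0.46531533  0.38623219 -0.79643351]
 [-0.63439798 -0.48195099 -0.60436946]] [ 0.30957429 -0.21751902  1.29674633]
```

View pics/top0.png

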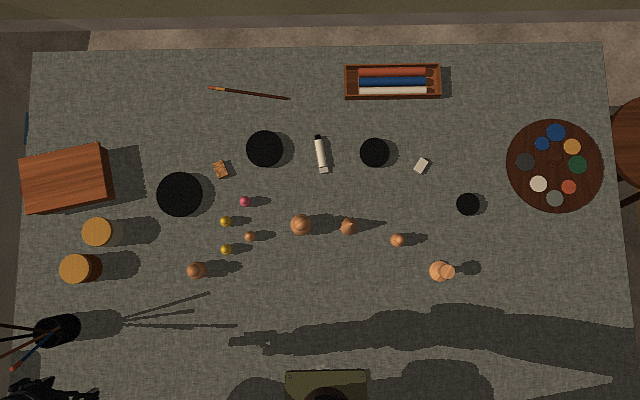

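View pics/scene0.png

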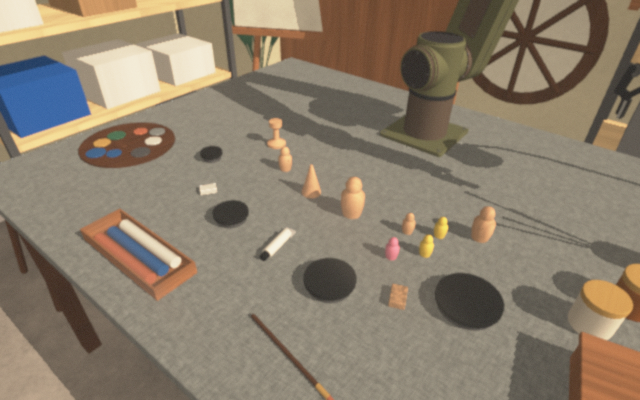

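The top view shows doll1 at (300,225), the cone at (347,226), doll2 at (196,270), doll3 at (398,240), doll4 at (249,236) and the candlestick at (440,270). The pink and yellow look-alikes are around (225–245,201–249). The stands, from widest to narrowest, are at (180,194), (265,149), (375,152) and (468,204). The scene view agrees with this. Next I measure by intersecting silhouette centroids from the two views.

```bash
cat > h.py <<'E'
import numpy as np, cv2
def blobs(m,amin,amax):
    n,l,s,c=cv2.connectedComponentsWithStats(m.astype(np.uint8))
    return [(c[i].round(1),s[i]) for i in range(1,n) if amin<s[i][4]<amax]
def ray(c,p):
    R,t=np.array(c["R"]),np.array(c["t"])
    d=R.T@np.array([(p[0]-c["cx"])/c["fx"],(p[1]-c["cy"])/c["fy"],1]); return -R.T@t,d/np.linalg.norm(d)
def plane(c,p,z):
    o,d=ray(c,p); return o+d*(z-o[2])/d[2]
def tri(c1,p1,c2,p2):
    o1,d1=ray(c1,p1);o2,d2=ray(c2,p2)
    a=np.linalg.lstsq(np.c_[d1,-d2],o2-o1,rcond=None)[0]
    x,y=o1+a[0]*d1,o2+a[1]*d2; return (x+y)/2,np.linalg.norm(x-y)
E
cat > find.py <<'E'
from h import *; from cell import camera
T,S=camera("top"),camera("scene")
for n,c,k in (("top",T,(190,260,170,480)),("scene",S,(100,260,260,510))):
    hsv=cv2.cvtColor(c["img"],cv2.COLOR_RGB2HSV); y0,y1,x0,x1=k if n=="scene" else (190,290,170,480)
    H,s,V=[hsv[...,i].astype(int) for i in range(3)]
    m=(H<24)&(s>70)&(V>35); q=np.zeros_like(m); q[y0:y1,x0:x1]=m[y0:y1,x0:x1]
    print(n,"wood"); [print(b[0],b[1].tolist()) for b in blobs(q,30,3000)]
    b=cv2.morphologyEx((V<(30 if n=="top" else 55)).astype(np.uint8),cv2.MORPH_OPEN,np.ones((5,5)))
    if n=="top":
        b[:130]=0; b[230:]=0; b[:,:150]=0; b[:,500:]=0
    else: b[:140]=0; b[335:]=0;b[:,:190]=0;b[:,515:]=0
    for p,st in blobs(b,80,6000): print("dark",p,st.tolist(),plane(c,p,.024).round(4),"w", abs(plane(c,(st[0]+st[2]-.5,p[1]),.024)-plane(c,(st[0]-.5,p[1]),.024)).round(3)[:2])
E
python3 find.py
```

```text
top wood
[300.5 224.3] [290, 214, 22, 22, 379]
[225.3 221. ] [220, 216, 12, 11, 107]
[348.2 225.9] [339, 217, 19, 19, 269]
[249.6 235.9] [244, 231, 12, 11, 105]
[397.  239.6] [390, 233, 15, 14, 176]
[225.9 249.1] [220, 244, 13, 11, 108]
[196.4 269.7] [186, 261, 22, 18, 297]
[440.9 270.9] [428, 260, 27, 22, 434]
dark [264.2 148.5] [246, 131, 37, 36, 1067] [0.6747 0.1489 0.024 ] w [0.002 0.098]
dark [374.1 152.2] [360, 138, 29, 29, 682] [ 0.6592 -0.1429  0.024 ] w [0.001 0.077]
dark [179.1 194. ] [157, 172, 45, 45, 1622] [0.5565 0.3723 0.024 ] w [0.002 0.118]
dark [467.6 203.7] [457, 193, 22, 22, 401] [ 0.5166 -0.3823  0.024 ] w [0.001 0.058]
scene wood
[446.7 115.6] [397, 100, 113, 42, 2203]
[279.7 144.8] [267, 117, 26, 55, 706]
[311.1 184.3] [301, 164, 21, 35, 445]
[352.6 198.4] [340, 176, 26, 44, 844]
[483.7 224.8] [471, 206, 26, 37, 699]
[408.6 223.8] [402, 212, 14, 23, 242]
[432.4 237.8] [418, 216, 31, 43, 458]
[390.6 250. ] [385, 237, 15, 23, 113]
```

Run:
```python
from h import *; from cell import camera
T,S=camera("top"),camera("scene")
cv2.imwrite("pics/crop.png",cv2.resize(S["img"][105:255,260:500,::-1],None,fx=3.3,fy=3.3,interpolation=cv2.INTER_CUBIC))
for n,a,b,z in (("d1",(300.5,224.3),(352.6,198.4),.049),("d2",(196.4,269.7),(483.7,224.8),.041),("d3",(397,239.6),(285.7,159),.033),("d4",(249.6,235.9),(408.6,223.8),.025),("cone",(348.2,225.9),(311.1,184.3),.03)):
    x,e=tri(T,a,S,b); print(n,x.round(4),e.round(4),"top@z",plane(T,a,z).round(4))
```

```text
d1 [0.4694 0.0553 0.0406] 0.0006 top@z [0.4688 0.0548 0.049 ]
d2 [0.3594 0.3218 0.0337] 0.0013 top@z [0.3597 0.3193 0.041 ]
d3 [ 0.4257 -0.1916  0.0286] 0.0022 top@z [ 0.4261 -0.1917  0.033 ]
d4 [0.4434 0.1886 0.0197] 0.0007 top@z [0.4433 0.1875 0.025 ]
cone [ 0.4651 -0.0692  0.022 ] 0.0018 top@z [ 0.4639 -0.0678  0.03  ]
```

View pics/crop.png

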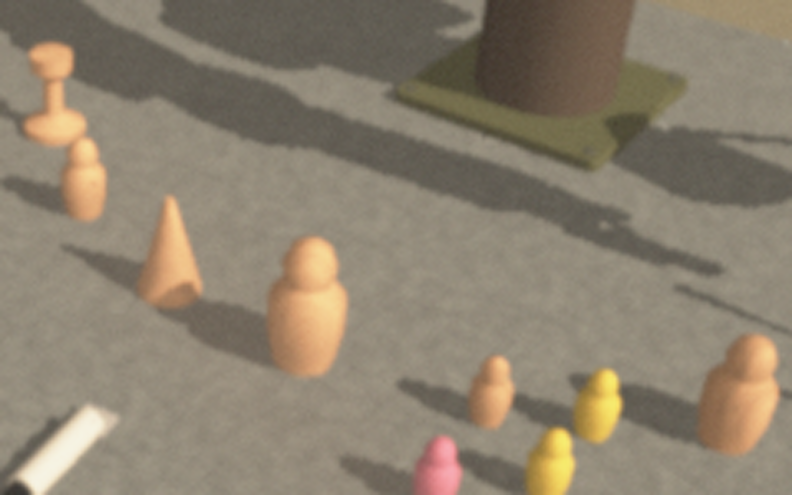

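Doll positions from the two views agree within 2 mm, and the heights are plausible. In the crop all dolls are upright, and doll1 has free space around it. First I turn so that the tool axes line up with the world (tool x=+Y, y=+X), then I go above doll1.

```bash
python3 -m crank '[0,0,0,0.415,-1, 0,0,0,0.415,-1, 0,0,0,0.415,-1, 0,0,0,0.415,-1, 0,0,0,0.415,-1, 0,0,0,0.415,-1, 0,0,0,0.415,-1, 0,0,0,0.415,-1, 0,0,0,0.415,-1, 0,0,0,0.415,-1]' 40
python3 -m crank '[-1,0.8,0,0,-1, -1,0.8,0,0,-1, -1,0.8,0,0,-1]'
python3 -m crank '[-1,0.8,0,0,-1, -1,0.8,0,0,-1, -1,0.8,0,0,-1]'
python3 -m crank '[-1,0.8,0,0,-1, -1,0.8,0,0,-1, -1,0.8,0,0,-1]'
python3 -m crank '[-1,0.8,0,0,-1, -1,0.8,0,0,-1, -1,0.8,0,0,-1,-1,0.8,0,0,-1,-1,0.8,0,0,-1]'
```

```text
t: 1.3
eef_pos: [0.1379, 0.5065, 0.202]
tool_rot: [0.707, 0.708, -0.0, 0.0]
ft_force: [0.4, -0.9, -0.2]
grip_width: 0.0851
gripper_force: 0.0
t: 1.6
eef_pos: [0.2189, 0.404, 0.202]
tool_rot: [0.706, 0.708, -0.0, 0.001]
ft_force: [0.7, 0.8, -0.2]
grip_width: 0.0857
gripper_force: 0.0
t: 1.9
eef_pos: [0.2994, 0.3041, 0.2022]
tool_rot: [0.706, 0.708, -0.0, 0.0]
ft_force: [0.5, 1.0, 0.3]
grip_width: 0.0852
gripper_force: 0.0
t: 2.2
eef_pos: [0.3799, 0.2044, 0.2023]
tool_rot: [0.707, 0.708, 0.0, 0.001]
ft_force: [0.5, 1.3, 0.4]
grip_width: 0.0856
gripper_force: 0.0
t: 2.7
eef_pos: [0.4583, 0.1066, 0.2019]
tool_rot: [0.707, 0.707, -0.0, -0.0]
ft_force: [0.2, 0.5, 0.1]
grip_width: 0.0852
gripper_force: 0.0
```

```bash
python3 -m crank '[-0.52,0.105,0,0,-1, -0.52,0.105,0,0,-1, -0.52,0.105,0.5,0,-1, -0.52,0.105,0.5,0,-1]'
python3 - <<'E'
from cell import *; import cv2
c=camera("wrist"); print({k:v for k,v in c.items() if k!="img"}); cv2.imwrite("pics/w1.png",c["img"][...,::-1])
E
```

```text
t: 3.1
eef_pos: [0.4612, 0.055, 0.1465]
tool_rot: [0.706, 0.708, -0.005, -0.005]
ft_force: [-1.1, -0.6, -1.1]
grip_width: 0.0856
gripper_force: 0.0
{'fx': 309.70691628693146, 'fy': 309.70691628693146, 'cx': 321.01096326444883, 'cy': 196.03328421220016, 'hand_eye': array([[ 5.27242233e-05, -9.45878122e-01, -3.24522071e-01,
         8.29800588e-02],
       [ 9.99999784e-01,  2.62577040e-04, -6.02860893e-04,
         1.39889734e-03],
       [ 6.55444975e-04, -3.24521969e-01,  9.45877932e-01,
        -1.70897728e-01],
       [ 0.00000000e+00,  0.00000000e+00,  0.00000000e+00,
         1.00000000e+00]])}
```

View pics/w1.png

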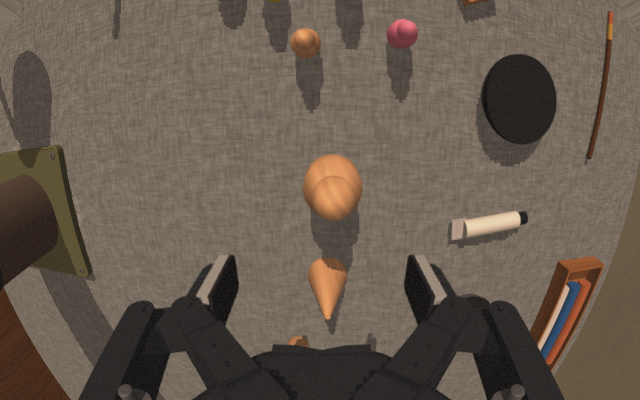

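The wrist view shows doll1's head around (333,195), the cone tip at (328,318) and the fingers clear on both sides. I cast the head ray through the fisheye model to check doll1's position.

```bash
cat >> h.py <<'E'
from scipy.spatial.transform import Rotation as Ro
def wplane(s,c,p,z):
    v=np.array([p[0]-c["cx"],p[1]-c["cy"]])/c["fx"]; th=np.linalg.norm(v)
    d=np.r_[v/th*np.sin(th),np.cos(th)]; E=np.array(c["hand_eye"]); Q=Ro.from_quat(s["tool_rot"]).as_matrix()
    o=s["eef_pos"]+Q@E[:3,3]; d=Q@E[:3,:3]@d; return o+d*(z-o[2])/d[2]
def wood(img):
    hsv=cv2.cvtColor(img,cv2.COLOR_RGB2HSV).astype(int); return (hsv[...,0]<22)&(hsv[...,1]>95)&(hsv[...,2]>60)
E
python3 - <<'E'
from h import *; from cell import *
s=status.observe(); c=camera("wrist"); print(s["eef_pos"],s["tool_rot"])
for b in blobs(wood(c["img"]),200,8000): print(b[0],b[1].tolist())
for n,p,z in (("d1 head",(333,197),.079),("d1 belly back",(333,154.5),.054),("d4 belly",(305,42),.02)): print(n,wplane(s,c,p,z))
E
```

```text
[0.46413638 0.05551512 0.14950465] [ 0.70593201  0.70826547 -0.00335765 -0.00295659]
[599.6  78.5] [584, 11, 26, 147, 616]
[302.2  43.6] [287, 29, 30, 30, 705]
[328.8 186. ] [300, 154, 59, 66, 2993]
[ 18.3 192.7] [0, 173, 47, 47, 954]
[564.2 299.2] [528, 255, 73, 114, 3115]
[324.2 281.4] [305, 256, 39, 62, 1565]
[ 22.  361.9] [0, 287, 70, 113, 3794]
d1 head [0.47464024 0.05486224 0.079     ]
d1 belly back [0.47489046 0.08551744 0.054     ]
d4 belly [0.44860983 0.18910297 0.02      ]
```

```bash
python3 -m crank '[0,0.015,0.3,0,-1, 0,0.015,0.6,0,-1, 0,0.015,0.8,0,-1, 0,0.015,0.8,0,-1]'
python3 -m crank '[0,0,0.2,0,-1, 0,0,0.43,0,-1, 0,0,0.43,0,-1, 0,0,0.43,0,-1, 0,0,0.43,0,-1]'
python3 -m crank '[0,0,0,0,1, 0,0,0,0,1, 0,0,0,0,1, 0,0,0,0,1, 0,0,0,0,1, 0,0,0,0,1, 0,0,0,0,1, 0,0,0,0,1, 0,0,0,0,1]' 40
```

```text
t: 3.6
eef_pos: [0.4705, 0.0559, 0.0722]
tool_rot: [0.706, 0.708, -0.0, -0.0]
ft_force: [-1.0, 0.1, -0.2]
grip_width: 0.0853
gripper_force: 0.0
t: 4.1
eef_pos: [0.4725, 0.0554, 0.0312]
tool_rot: [0.707, 0.708, 0.001, 0.001]
ft_force: [0.2, -0.5, 0.2]
grip_width: 0.0854
gripper_force: 0.0
t: 5.0
eef_pos: [0.4699, 0.055, 0.0299]
tool_rot: [0.707, 0.708, -0.0, -0.0]
ft_force: [-2.5, -0.7, 7.8]
grip_width: 0.0393
gripper_force: 33.8
```

Width 39 mm is less than the 54 mm belly, so I look before lifting.

Run:
```python
from cell import *; import cv2
print({k:status.observe()[k] for k in("eef_pos","grip_width","gripper_force","ft_force")})
S=camera("scene")["img"][100:250,250:450,::-1]; W=camera("wrist")["img"][150:400,200:450,::-1]
cv2.imwrite("pics/g1.png",cv2.hconcat([cv2.resize(S,(480,360)),cv2.resize(W,(320,360))]))
```

```text
{'eef_pos': array([0.4698969 , 0.05501808, 0.02991981]), 'grip_width': 0.03927034925779002, 'gripper_force': 33.782412503136925, 'ft_force': array([-2.46810529, -0.65261571,  7.83588388])}
```

View pics/g1.png

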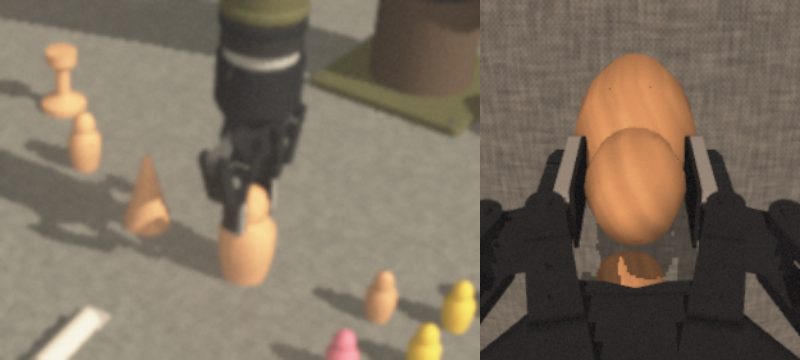

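The picture shows the pads clasping doll1's head and shoulder, which is too high. I reopen and probe lower in small steps, watching the force.

```bash
python3 -m crank '[0,0,0,0,-1, 0,0,0,0,-1, 0,0,0,0,-1, 0,0,0,0,-1, 0,0,0,0,-1, 0,0,0,0,-1]' 40
python3 -m crank '[0,0,0.02,0,-1, 0,0,0.04,0,-1, 0,0,0.04,0,-1]'
python3 - <<'E'
from cell import *; import cv2
c=camera("wrist"); cv2.imwrite("pics/w2.png",c["img"][...,::-1])
S=camera("scene")["img"][100:230,270:400,::-1]; cv2.imwrite("pics/s2.png",cv2.resize(S,(520,520),interpolation=cv2.INTER_CUBIC))
E
```

```text
t: 5.7
eef_pos: [0.4704, 0.055, 0.029]
tool_rot: [0.707, 0.708, -0.0, -0.0]
ft_force: [0.4, 1.0, 0.3]
grip_width: 0.0855
gripper_force: 0.0
t: 6.0
eef_pos: [0.4701, 0.0549, 0.0247]
tool_rot: [0.707, 0.708, -0.0, -0.0]
ft_force: [-0.9, -0.5, -0.4]
grip_width: 0.0853
gripper_force: 0.0
```

View pics/w2.png

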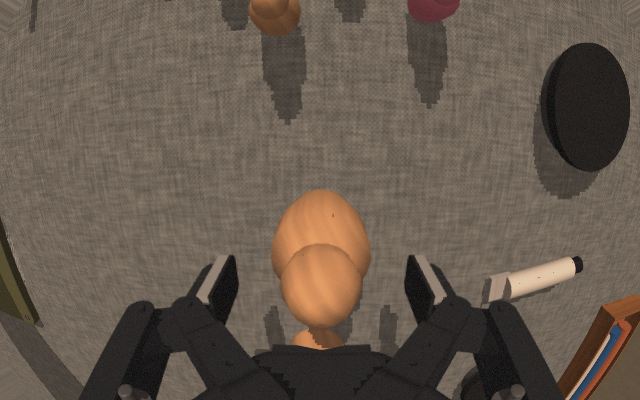

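View pics/s2.png

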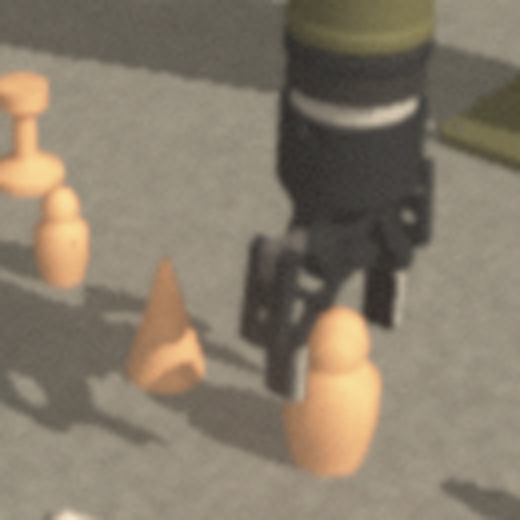

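The tips sit about 30 mm above the reported TCP. In the scene crop the fingertip midpoint at (335,357) is level with the neck, and the gripper body at about (330,240) is well above the head. There is room to go lower, so I descend another 20 mm slowly and grip.

```bash
python3 -m crank '[0,0,0.05,0,-1, 0,0,0.1,0,-1, 0,0,0.1,0,-1]'
python3 -m crank '[0,0,0.05,0,-1, 0,0,0.1,0,-1, 0,0,0.1,0,-1]'
python3 -m crank '[0,0,0,0,1, 0,0,0,0,1, 0,0,0,0,1, 0,0,0,0,1, 0,0,0,0,1, 0,0,0,0,1, 0,0,0,0,1]' 40
```

```text
t: 6.4
eef_pos: [0.4696, 0.0549, 0.0143]
tool_rot: [0.707, 0.708, -0.001, -0.001]
ft_force: [-0.6, -0.9, 0.1]
grip_width: 0.0857
gripper_force: 0.0
t: 6.7
eef_pos: [0.4697, 0.0549, 0.0043]
tool_rot: [0.707, 0.708, -0.001, -0.0]
ft_force: [0.5, 1.3, 0.2]
grip_width: 0.0854
gripper_force: 0.0
t: 7.4
eef_pos: [0.4706, 0.055, 0.0057]
tool_rot: [0.707, 0.708, 0.0, 0.0]
ft_force: [-0.8, 0.9, 6.2]
grip_width: 0.0527
gripper_force: 41.8
```

```bash
python3 -m crank '[0,0,0,0,-1, 0,0,0,0,-1, 0,0,0,0,-1, 0,0,0,0,-1, 0,0,0,0,-1]' 40
python3 -m crank '[0,0,0.03,0,-1, 0,0,0.06,0,-1, 0,0,0.09,0,-1, 0,0,0.09,0,-1]'
python3 -m crank '[0,0,0,0,1, 0,0,0,0,1, 0,0,0,0,1, 0,0,0,0,1, 0,0,0,0,1, 0,0,0,0,1, 0,0,0,0,1]' 40
python3 - <<'E'
from cell import *; import cv2
S=camera("scene")["img"][100:230,270:400,::-1]; W=camera("wrist")["img"][150:400,200:450,::-1]
cv2.imwrite("pics/g3.png",cv2.hconcat([cv2.resize(S,(400,400),interpolation=cv2.INTER_CUBIC),cv2.resize(W,(400,400))]))
E
```

```text
t: 7.9
eef_pos: [0.4704, 0.055, 0.005]
tool_rot: [0.707, 0.708, -0.0, -0.0]
ft_force: [-0.8, 0.6, 0.3]
grip_width: 0.0851
gripper_force: 0.0
t: 8.3
eef_pos: [0.4703, 0.0549, -0.0043]
tool_rot: [0.707, 0.708, -0.0, -0.0]
ft_force: [0.2, 0.6, -0.1]
grip_width: 0.0852
gripper_force: 0.0
t: 9.0
eef_pos: [0.4705, 0.055, -0.0036]
tool_rot: [0.707, 0.708, 0.0, 0.0]
ft_force: [-0.9, -0.2, 5.1]
grip_width: 0.0527
gripper_force: 42.2
```

View pics/g3.png

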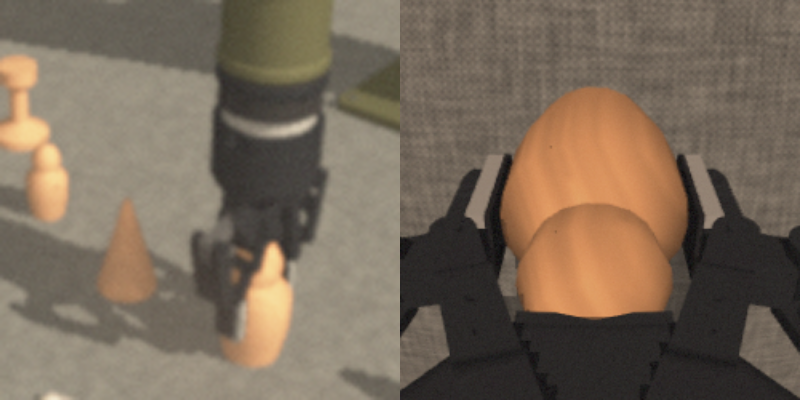

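It now grips the belly: 52.7 mm at two different heights, and in the picture the pads sit on the belly with the head clear of the palm. I lift and carry it to stand1.

```bash
python3 -m crank '[0,0,-0.1,0,1, 0,0,-0.3,0,1, 0,0,-0.6,0,1, 0,0,-0.85,0,1, 0,0,-1,0,1, 0,0,-1,0,1]' 60
python3 -m crank '[0.2,0.05,0,0,1, 0.45,0.12,0,0,1, 0.7,0.2,0,0,1, 0.9,0.27,0,0,1, 1,0.28,0,0,1]'
python3 -m crank '[0.25,0.05,0,0,1, 0.5,0.12,0,0,1, 0.75,0.2,0,0,1, 0.9,0.27,0,0,1, 1,0.28,0,0,1]'
python3 -m crank '[0.25,0.05,0,0,1, 0.5,0.12,0,0,1, 0.75,0.2,0,0,1, 0.9,0.27,0,0,1, 1,0.28,0,0,1, 1,0.28,0,0,1]'
```

```text
t: 9.7
eef_pos: [0.4725, 0.0552, 0.0984]
tool_rot: [0.707, 0.708, 0.002, 0.002]
ft_force: [0.1, 0.3, -0.7]
grip_width: 0.0522
gripper_force: 62.9
t: 10.2
eef_pos: [0.4985, 0.1564, 0.095]
tool_rot: [0.706, 0.708, -0.0, -0.0]
ft_force: [0.1, -0.6, -1.3]
grip_width: 0.0522
gripper_force: 62.9
t: 10.7
eef_pos: [0.5262, 0.2556, 0.0951]
tool_rot: [0.707, 0.708, -0.001, -0.0]
ft_force: [-0.6, -0.4, -0.5]
grip_width: 0.0525
gripper_force: 62.9
t: 11.3
eef_pos: [0.5535, 0.3554, 0.0954]
tool_rot: [0.706, 0.708, -0.001, -0.0]
ft_force: [-0.3, -0.5, -1.5]
grip_width: 0.0524
gripper_force: 62.9
```

```bash
python3 -m crank '[0.17,0.025,0,0,1, 0.17,0.025,0.2,0,1, 0.17,0.025,0.4,0,1, 0.17,0.025,0.55,0,1, 0.17,0.025,0.65,0,1, 0.17,0.025,0.7,0,1, 0.17,0.025,0.73,0,1, 0.17,0.025,0.755,0,1, 0.17,0.025,0.755,0,1, 0.17,0.025,0.755,0,1]'
```

```text
t: 12.3
eef_pos: [0.557, 0.3723, 0.0212]
tool_rot: [0.707, 0.708, 0.001, 0.0]
ft_force: [0.2, -0.1, -0.9]
grip_width: 0.0526
gripper_force: 62.9
```

```bash
python3 -m crank '[0,0,0.01,0,1, 0,0,0.02,0,1, 0,0,0.02,0,1]'
python3 -m crank '[0,0,0,0,-0.2, 0,0,0,0,-0.2, 0,0,0,0,-1, 0,0,0,0,-1, 0,0,0,0,-1, 0,0,0,0,-1]'
python3 -m crank '[0,0,-0.2,0,-1, 0,0,-0.5,0,-1, 0,0,-0.9,0,-1, 0,0,-1,0,-1, 0,0,-1,0,-1]'
python3 -m crank '[0,0,-0.3,0,-1, -0.2,-0.5,-0.5,0,-1, -0.4,-1,-0.5,0,-1, -0.4,-1,-0.5,0,-1, -0.4,-1,-0.5,0,-1]'
python3 - <<'E'
from h import *; from cell import *
T,S=camera("top"),camera("scene"); P=[]
cv2.imwrite("pics/p1.png",cv2.hconcat([cv2.resize(T["img"][140:300,140:300,::-1],(400,400)),cv2.resize(S["img"][200:340,400:540,::-1],(400,400))]))
for c,(y0,y1,x0,x1) in ((T,(160,230,150,220)),(S,(220,330,420,520))):
    m=wood(c["img"]); q=np.zeros_like(m); q[y0:y1,x0:x1]=m[y0:y1,x0:x1]
    b=max(blobs(q,50,3000),key=lambda b:b[1][4]); print(b[0],b[1].tolist()); P.append(b[0])
print(tri(T,P[0],S,P[1]))
E
```

```text
t: 12.6
eef_pos: [0.5571, 0.3725, 0.0206]
tool_rot: [0.707, 0.708, 0.001, 0.0]
ft_force: [-1.9, -1.5, 7.0]
grip_width: 0.0528
gripper_force: 63.8
t: 13.2
eef_pos: [0.5572, 0.3726, 0.0196]
tool_rot: [0.707, 0.708, 0.001, 0.0]
ft_force: [-1.1, -0.4, 6.1]
grip_width: 0.0856
gripper_force: 0.0
t: 13.7
eef_pos: [0.5581, 0.3731, 0.1208]
tool_rot: [0.707, 0.708, 0.002, 0.0]
ft_force: [-0.4, 0.6, -0.3]
grip_width: 0.0856
gripper_force: 0.0
t: 14.2
eef_pos: [0.4536, 0.3303, 0.167]
tool_rot: [0.706, 0.708, -0.002, -0.0]
ft_force: [0.4, 0.1, -0.4]
grip_width: 0.0851
gripper_force: 0.0
[175.5 190.7] [161, 181, 26, 22, 352]
[474.1 281. ] [456, 254, 36, 53, 1386]
(array([0.55824997, 0.37200961, 0.06247002]), np.float64(0.004433861676266862))
```

View pics/p1.png

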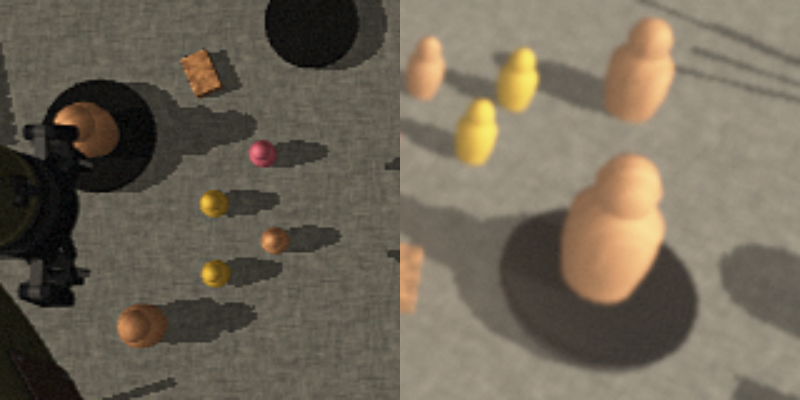

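Doll1 stands upright on stand1, about 2 mm off centre, and doll2 and the rest are untouched. Next is doll2.

```bash
python3 -m crank '[-0.12,-0.5,0,0,-1, -0.12,-0.97,0,0,-1, -0.12,-0.97,0,0,-1, -0.12,-0.97,0.3,0,-1, -0.12,-0.97,0.5,0,-1, -0.12,-0.97,0.5,0,-1, -0.12,-0.97,0.5,0,-1]'
python3 -m crank '[0,0,0.3,0,-1, 0,0,0.6,0,-1, 0,0,0.8,0,-1, 0,0,0.9,0,-1, 0,0,0.9,0,-1]'
python3 -m crank '[0,0,0.2,0,-1, 0,0,0.35,0,-1, 0,0,0.415,0,-1, 0,0,0.415,0,-1, 0,0,0.415,0,-1]'
python3 -m crank '[0,0,0,0,1, 0,0,0,0,1, 0,0,0,0,1, 0,0,0,0,1, 0,0,0,0,1, 0,0,0,0,1, 0,0,0,0,1, 0,0,0,0,1]' 60
```

```text
t: 15.0
eef_pos: [0.3609, 0.3204, 0.1184]
tool_rot: [0.707, 0.707, -0.0, 0.0]
ft_force: [0.0, 1.0, 0.1]
grip_width: 0.0855
gripper_force: 0.0
t: 15.5
eef_pos: [0.3601, 0.3199, 0.0283]
tool_rot: [0.707, 0.707, -0.0, 0.0]
ft_force: [0.2, -0.3, -0.1]
grip_width: 0.0855
gripper_force: 0.0
t: 16.0
eef_pos: [0.3605, 0.3205, -0.0119]
tool_rot: [0.707, 0.708, 0.001, 0.0]
ft_force: [0.8, -0.4, -0.1]
grip_width: 0.0854
gripper_force: 0.0
t: 16.8
eef_pos: [0.36, 0.3202, -0.0121]
tool_rot: [0.707, 0.708, 0.001, 0.0]
ft_force: [-0.9, -1.3, 7.0]
grip_width: 0.0434
gripper_force: 61.0
```

```bash
python3 -m crank '[0,0,-0.1,0,1, 0,0,-0.3,0,1, 0,0,-0.6,0,1, 0,0,-0.85,0,1, 0,0,-1,0,1, 0,0,-1,0,1]' 60
python3 -m crank '[-0.1,0.2,0,0,1, -0.24,0.45,0,0,1, -0.38,0.7,0,0,1, -0.43,0.79,0,0,1]'
python3 -m crank '[-0.1,0.2,0,0,1, -0.24,0.45,0,0,1, -0.38,0.7,0,0,1, -0.43,0.79,0,0,1]'
python3 -m crank '[-0.1,0.2,0,0,1, -0.24,0.45,0,0,1, -0.38,0.7,0,0,1, -0.43,0.79,0,0,1]'
python3 -m crank '[-0.1,0.2,0,0,1, -0.24,0.45,0,0,1, -0.37,0.68,0,0,1, -0.42,0.78,0,0,1, -0.42,0.78,0,0,1, -0.42,0.78,0.3,0,1, -0.42,0.78,0.5,0,1, -0.42,0.78,0.6,0,1, -0.42,0.78,0.6,0,1, -0.42,0.78,0.6,0,1]'
```

```text
t: 17.4
eef_pos: [0.3612, 0.3212, 0.0897]
tool_rot: [0.707, 0.708, 0.003, 0.0]
ft_force: [0.5, -0.3, -1.7]
grip_width: 0.0429
gripper_force: 61.0
t: 17.8
eef_pos: [0.4401, 0.2757, 0.0862]
tool_rot: [0.707, 0.707, -0.0, 0.0]
ft_force: [-0.2, 0.7, -0.5]
grip_width: 0.0434
gripper_force: 61.1
t: 18.2
eef_pos: [0.519, 0.2331, 0.0863]
tool_rot: [0.707, 0.707, -0.0, -0.0]
ft_force: [-0.7, 0.9, -0.5]
grip_width: 0.0435
gripper_force: 61.2
t: 18.6
eef_pos: [0.5978, 0.1905, 0.0864]
tool_rot: [0.707, 0.707, -0.0, -0.0]
ft_force: [-0.5, 0.2, -1.6]
grip_width: 0.0435
gripper_force: 61.2
t: 19.6
eef_pos: [0.6746, 0.1499, 0.0278]
tool_rot: [0.706, 0.708, 0.0, -0.0]
ft_force: [0.5, 0.0, -0.4]
grip_width: 0.043
gripper_force: 61.2
```

```bash
python3 -m crank '[0,0,0.06,0,1, 0,0,0.11,0,1, 0,0,0.14,0,1, 0,0,0.165,0,1, 0,0,0.165,0,1, 0,0,0.165,0,1]'
python3 -m crank '[0,0,0,0,-0.1, 0,0,0,0,-0.1, 0,0,0,0,-1, 0,0,0,0,-1, 0,0,0,0,-1, 0,0,0,0,-1]'
python3 -m crank '[0,0,-0.2,0,-1, 0,0,-0.5,0,-1, 0,0,-0.9,0,-1, 0,0,-1,0,-1, 0,0,-1,0,-1]'
python3 -m crank '[0,-0.2,-0.3,0,-1, -0.5,-0.5,-0.5,0,-1, -1,-1,-0.5,0,-1, -1,-1,-0.5,0,-1, -1,-1,-0.5,0,-1]'
cat > chk.py <<'E'
import sys; from h import *; from cell import *
n,*a=sys.argv[1:]; a=list(map(int,a)); T,S=camera("top"),camera("scene"); P=[]
t,s=[c["img"][y0:y1,x0:x1,::-1] for c,(y0,y1,x0,x1) in ((T,a[:4]),(S,a[4:]))]
cv2.imwrite(f"pics/{n}.png",cv2.hconcat([cv2.resize(t,(390,390)),cv2.resize(s,(390,390))]))
for c,(y0,y1,x0,x1) in ((T,a[:4]),(S,a[4:])):
    m=wood(c["img"]); q=np.zeros_like(m); q[y0:y1,x0:x1]=m[y0:y1,x0:x1]
    b=max(blobs(q,20,3000),key=lambda b:b[1][4]); print(b[0],b[1].tolist()); P.append(b[0])
print(*tri(T,P[0],S,P[1]))
E
python3 chk.py p2 115 180 230 300 230 310 285 375
```

```text
t: 20.2
eef_pos: [0.6748, 0.1492, 0.0119]
tool_rot: [0.707, 0.707, 0.0, 0.0]
ft_force: [-3.1, -0.5, 5.8]
grip_width: 0.0435
gripper_force: 61.8
t: 20.8
eef_pos: [0.6748, 0.1492, 0.0105]
tool_rot: [0.707, 0.708, -0.0, -0.0]
ft_force: [-0.3, 0.3, 0.6]
grip_width: 0.0854
gripper_force: 0.0
t: 21.3
eef_pos: [0.6768, 0.1496, 0.1133]
tool_rot: [0.707, 0.708, 0.002, 0.001]
ft_force: [-0.4, 0.4, -0.3]
grip_width: 0.0855
gripper_force: 0.0
t: 21.8
eef_pos: [0.5702, 0.0462, 0.1591]
tool_rot: [0.708, 0.706, -0.003, -0.002]
ft_force: [0.9, 0.6, -1.2]
grip_width: 0.0853
gripper_force: 0.0
[255.9 145.5] [253, 138, 7, 16, 68]
[331.3 263.2] [319, 242, 26, 42, 815]
[0.67670351 0.1604949  0.06205487] 0.013462582832553749
```

View pics/p2.png

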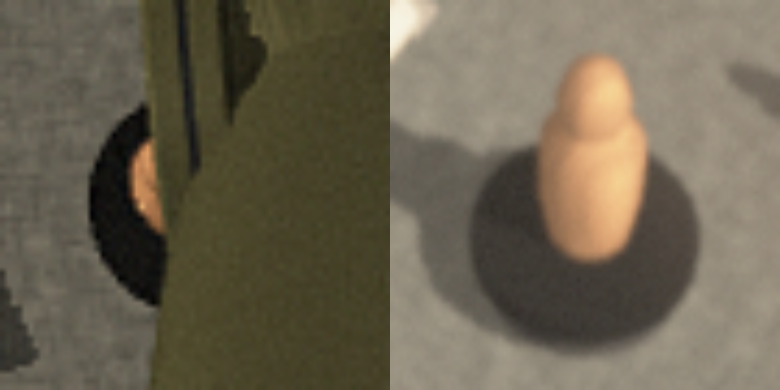

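In the scene picture doll2 stands centred and upright on stand2 (the arm partly hides it from the top camera). Next is doll3.

```bash
python3 -m crank '[-0.4,-0.25,0,0,-1, -0.8,-0.5,0,0,-1, -0.8,-0.5,0,0,-1]'
python3 -m crank '[-0.4,-0.25,0,0,-1, -0.8,-0.5,0,0,-1, -0.8,-0.5,0,0,-1]'
python3 -m crank '[-0.4,-0.25,0,0,-1, -0.8,-0.48,0,0,-1, -0.8,-0.48,0,0,-1, -0.8,-0.48,0.3,0,-1, -0.8,-0.48,0.6,0,-1, -0.8,-0.48,0.6,0,-1, -0.8,-0.48,0.6,0,-1]'
python3 - <<'E'
from h import *; from cell import *
s=status.observe(); c=camera("wrist"); print(s["eef_pos"])
for b in blobs(wood(c["img"]),300,8000): print(b[0],b[1].tolist())
E
```

```text
t: 22.2
eef_pos: [0.5222, -0.0335, 0.1593]
tool_rot: [0.708, 0.706, -0.002, -0.001]
ft_force: [0.5, 1.8, -0.4]
grip_width: 0.0854
gripper_force: 0.0
t: 22.5
eef_pos: [0.4733, -0.1134, 0.1597]
tool_rot: [0.708, 0.706, -0.001, -0.001]
ft_force: [-0.1, 0.7, 0.1]
grip_width: 0.085
gripper_force: 0.0
t: 23.2
eef_pos: [0.4281, -0.1899, 0.1003]
tool_rot: [0.706, 0.708, -0.0, -0.001]
ft_force: [1.0, -0.3, 0.8]
grip_width: 0.0854
gripper_force: 0.0
[ 0.4280565  -0.18991971  0.10028848]
[366.7  53.7] [340, 27, 55, 54, 2342]
[618.4 211.9] [584, 102, 56, 190, 4346]
[319.6 200.2] [298, 175, 44, 52, 1740]
[245.9 301.2] [225, 266, 44, 79, 1870]
[ 17.6 371.6] [0, 314, 56, 86, 2262]
[463.6 390.5] [436, 383, 51, 17, 645]
```

```bash
python3 -m crank '[0,0,0.3,0,-1, 0,0,0.6,0,-1, 0,0,0.8,0,-1, 0,0,0.8,0,-1]'
python3 -m crank '[0,0,0.2,0,-1, 0,0,0.35,0,-1, 0,0,0.415,0,-1, 0,0,0.415,0,-1, 0,0,0.415,0,-1]'
python3 -m crank '[0,0,0,0,1, 0,0,0,0,1, 0,0,0,0,1, 0,0,0,0,1, 0,0,0,0,1, 0,0,0,0,1, 0,0,0,0,1, 0,0,0,0,1, 0,0,0,0,1]' 50
```

```text
t: 23.65
eef_pos: [0.4269, -0.1903, 0.0198]
tool_rot: [0.706, 0.708, -0.0, -0.001]
ft_force: [-0.4, -0.5, -0.2]
grip_width: 0.0852
gripper_force: 0.0
t: 24.15
eef_pos: [0.4285, -0.1915, -0.0197]
tool_rot: [0.707, 0.708, 0.0, 0.001]
ft_force: [0.1, -0.3, -0.4]
grip_width: 0.0853
gripper_force: 0.0
t: 25.05
eef_pos: [0.4275, -0.1912, -0.0203]
tool_rot: [0.707, 0.708, 0.0, 0.0]
ft_force: [-0.6, 0.0, 4.6]
grip_width: 0.0344
gripper_force: 49.3
```

```bash
python3 -m crank '[0,0,-0.1,0,1, 0,0,-0.3,0,1, 0,0,-0.6,0,1, 0,0,-0.85,0,1, 0,0,-1,0,1, 0,0,-1,0,1]' 50
python3 -m crank '[0.05,0.2,0,0,1, 0.1,0.45,0,0,1, 0.14,0.7,0,0,1, 0.16,0.77,0,0,1]'
python3 -m crank '[0.05,0.2,0,0,1, 0.1,0.45,0,0,1, 0.14,0.7,0,0,1, 0.16,0.77,0,0,1]'
python3 -m crank '[0.05,0.2,0,0,1, 0.1,0.45,0,0,1, 0.14,0.7,0,0,1, 0.16,0.78,0,0,1, 0.16,0.78,0,0,1, 0.16,0.78,0.3,0,1, 0.16,0.78,0.5,0,1, 0.16,0.78,0.6,0,1, 0.16,0.78,0.6,0,1, 0.16,0.78,0.6,0,1]'
```

```text
t: 25.65
eef_pos: [0.4293, -0.192, 0.0817]
tool_rot: [0.707, 0.708, 0.001, 0.002]
ft_force: [0.2, -0.2, 0.9]
grip_width: 0.0343
gripper_force: 49.8
t: 26.05
eef_pos: [0.5064, -0.1748, 0.0784]
tool_rot: [0.706, 0.708, 0.0, 0.0]
ft_force: [0.1, 0.2, -0.5]
grip_width: 0.0346
gripper_force: 49.9
t: 26.45
eef_pos: [0.5826, -0.1586, 0.0782]
tool_rot: [0.706, 0.708, 0.0, 0.0]
ft_force: [0.5, 0.3, -0.2]
grip_width: 0.0345
gripper_force: 49.9
t: 27.45
eef_pos: [0.6588, -0.1431, 0.0198]
tool_rot: [0.707, 0.707, -0.0, 0.0]
ft_force: [-0.2, -0.1, 0.1]
grip_width: 0.0346
gripper_force: 50.0
```

```bash
python3 -m crank '[0,0,0.06,0,1, 0,0,0.11,0,1, 0,0,0.14,0,1, 0,0,0.165,0,1, 0,0,0.165,0,1, 0,0,0.165,0,1]'
python3 -m crank '[0,0,0,0,0.1, 0,0,0,0,0.1, 0,0,0,0,-1, 0,0,0,0,-1, 0,0,0,0,-1, 0,0,0,0,-1]'
python3 -m crank '[0,0,-0.2,0,-1, 0,0,-0.5,0,-1, 0,0,-0.9,0,-1, 0,0,-1,0,-1, 0,0,-1,0,-1]'
python3 -m crank '[0,-0.2,-0.3,0,-1, 0.5,-0.5,-0.5,0,-1, 1,-1,-0.5,0,-1, 1,-1,-0.5,0,-1, 1,-1,-0.5,0,-1]'
python3 chk.py p3 120 190 340 410 180 240 195 265
```

```text
t: 28.05
eef_pos: [0.6592, -0.1428, 0.0038]
tool_rot: [0.707, 0.708, 0.0, 0.0]
ft_force: [-2.9, 0.3, 6.2]
grip_width: 0.034
gripper_force: 50.5
t: 28.65
eef_pos: [0.6592, -0.1428, 0.0025]
tool_rot: [0.707, 0.708, -0.0, -0.0]
ft_force: [-0.3, -0.2, 0.3]
grip_width: 0.0855
gripper_force: 0.0
t: 29.15
eef_pos: [0.6612, -0.1433, 0.1052]
tool_rot: [0.707, 0.708, 0.001, 0.002]
ft_force: [0.9, -1.0, -0.6]
grip_width: 0.0854
gripper_force: 0.0
t: 29.65
eef_pos: [0.5542, -0.0402, 0.1511]
tool_rot: [0.705, 0.709, -0.002, -0.003]
ft_force: [0.8, -0.4, 0.7]
grip_width: 0.0854
gripper_force: 0.0Traceback (most recent call last):
  File "chk.py", line 7, in <module>
    b=max(blobs(q,20,3000),key=lambda b:b[1][4]); print(b[0],b[1].tolist()); P.append(b[0])
ValueError: max() iterable argument is empty
```

View pics/p3.png

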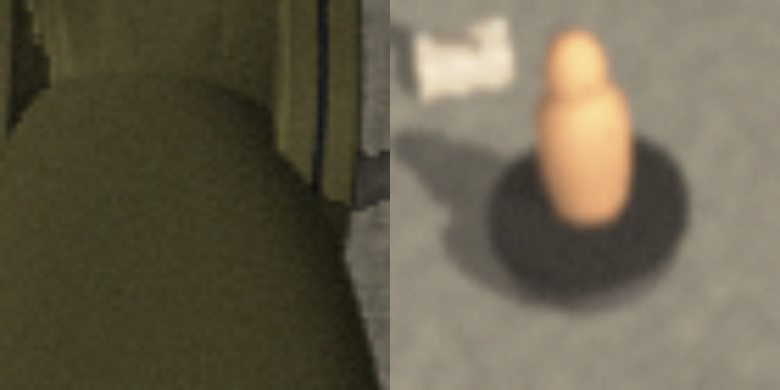

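Doll3 is centred and upright on stand3. For doll4 I narrow the opening first, because the pink look-alike is close.

```bash
python3 -m crank '[0.4,-0.2,0,0,-0.2, 0.8,-0.39,0,0,-0.2, 0.8,-0.39,0,0,-0.2]'
python3 -m crank '[0.4,-0.2,0,0,-0.2, 0.8,-0.39,0,0,-0.2, 0.8,-0.39,0,0,-0.2]'
python3 -m crank '[0.4,-0.2,0,0,-0.2, 0.71,-0.38,0,0,-0.2, 0.71,-0.38,0,0,-0.2, 0.71,-0.38,0.3,0,-0.2, 0.71,-0.38,0.5,0,-0.2, 0.71,-0.38,0.5,0,-0.2, 0.71,-0.38,0.5,0,-0.2]'
python3 - <<'E'
from h import *; from cell import *
s=status.observe(); c=camera("wrist"); print(s["eef_pos"],s["grip_width"]); cv2.imwrite("pics/w4.png",c["img"][...,::-1])
for b in blobs(wood(c["img"]),300,8000): print(b[0],b[1].tolist())
E
```

```text
t: 30.05
eef_pos: [0.5181, 0.0396, 0.1514]
tool_rot: [0.705, 0.709, -0.001, -0.002]
ft_force: [0.8, -1.1, -0.4]
grip_width: 0.0514
gripper_force: 0.0
t: 30.35
eef_pos: [0.4798, 0.1195, 0.1517]
tool_rot: [0.705, 0.709, -0.0, -0.001]
ft_force: [0.0, -1.1, -1.2]
grip_width: 0.051
gripper_force: 0.0
t: 31.05
eef_pos: [0.4437, 0.1868, 0.1024]
tool_rot: [0.707, 0.707, -0.001, 0.0]
ft_force: [0.2, -0.0, 1.1]
grip_width: 0.0513
gripper_force: 0.0
[0.4437233  0.18684039 0.10235074] 0.051282189186630245
[468.7   3.5] [441, 0, 61, 10, 422]
[509.1 108.8] [485, 88, 49, 43, 1431]
[370.1 120.2] [353, 101, 36, 35, 763]
[282.4 122.6] [263, 103, 37, 36, 780]
[568.8 228.4] [524, 105, 115, 168, 3286]
[321.9 191.6] [306, 173, 33, 38, 958]
[ 22.5 297.8] [0, 265, 64, 79, 1910]
[564.3 356.5] [536, 329, 57, 71, 1625]
[ 35.6 392. ] [13, 376, 42, 24, 444]
```

View pics/w4.png

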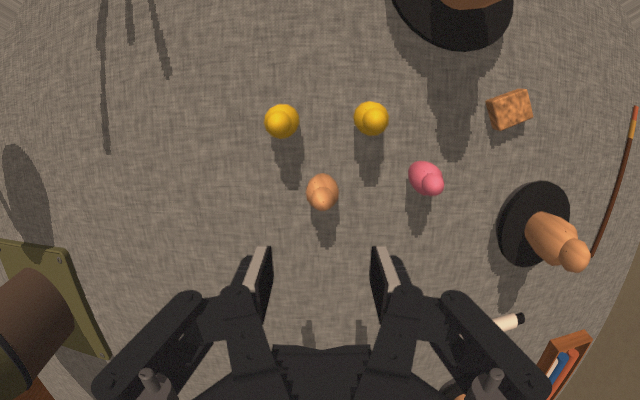

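The wrist view shows doll4 at (322,192), between the fingers. The yellow dolls are at (282,121) and (371,118), the pink one is at (427,179), and all three are clear of the fingers. I descend and grip.

```bash
python3 -m crank '[0,0,0.3,0,-0.2, 0,0,0.6,0,-0.2, 0,0,0.8,0,-0.2, 0,0,0.9,0,-0.2, 0,0,0.9,0,-0.2]'
python3 -m crank '[0,0,0.15,0,-0.2, 0,0,0.25,0,-0.2, 0,0,0.31,0,-0.2, 0,0,0.355,0,-0.2, 0,0,0.355,0,-0.2, 0,0,0.355,0,-0.2]'
python3 -m crank '[0,0,0,0,1, 0,0,0,0,1, 0,0,0,0,1, 0,0,0,0,1, 0,0,0,0,1, 0,0,0,0,1, 0,0,0,0,1]' 40
```

```text
t: 31.6
eef_pos: [0.443, 0.1876, 0.0123]
tool_rot: [0.707, 0.707, -0.0, -0.0]
ft_force: [-0.1, -0.3, 0.3]
grip_width: 0.051
gripper_force: 0.0
t: 32.2
eef_pos: [0.443, 0.188, -0.0226]
tool_rot: [0.707, 0.708, 0.0, 0.0]
ft_force: [-0.1, 0.4, -0.7]
grip_width: 0.0511
gripper_force: 0.0
t: 32.9
eef_pos: [0.4432, 0.1881, -0.0223]
tool_rot: [0.707, 0.708, 0.0, 0.0]
ft_force: [-1.8, -0.2, 6.0]
grip_width: 0.0259
gripper_force: 39.4
```

```bash
python3 -m crank '[0,0,-0.1,0,1, 0,0,-0.3,0,1, 0,0,-0.6,0,1, 0,0,-0.85,0,1, 0,0,-1,0,1, 0,0,-1,0,1]' 40
python3 -m crank '[-0.2,0.03,0,0,1, -0.45,0.06,0,0,1, -0.7,0.09,0,0,1, -0.95,0.12,0,0,1]'
python3 -m crank '[-0.25,0.03,0,0,1, -0.5,0.06,0,0,1, -0.75,0.09,0,0,1, -0.95,0.12,0,0,1]'
python3 -m crank '[-0.25,0.03,0,0,1, -0.5,0.06,0,0,1, -0.75,0.09,0,0,1, -0.95,0.12,0,0,1]'
python3 -m crank '[-0.25,0.03,0,0,1, -0.5,0.06,0,0,1, -0.75,0.09,0,0,1, -0.95,0.12,0,0,1]'
python3 -m crank '[-0.25,0.03,0,0,1, -0.5,0.06,0,0,1, -0.75,0.09,0,0,1, -0.95,0.12,0,0,1]'
python3 -m crank '[-0.25,0.03,0,0,1, -0.5,0.06,0,0,1, -0.75,0.1,0,0,1, -0.95,0.135,0,0,1, -0.95,0.135,0,0,1, -0.95,0.135,0.3,0,1, -0.95,0.135,0.5,0,1, -0.95,0.135,0.6,0,1, -0.95,0.135,0.6,0,1, -0.95,0.135,0.6,0,1]'
```

```text
t: 33.5
eef_pos: [0.4448, 0.1888, 0.0796]
tool_rot: [0.707, 0.708, 0.002, 0.001]
ft_force: [-0.3, -0.9, -0.3]
grip_width: 0.0262
gripper_force: 39.6
t: 33.9
eef_pos: [0.454, 0.0919, 0.0761]
tool_rot: [0.706, 0.708, -0.001, -0.0]
ft_force: [0.2, 0.3, -0.5]
grip_width: 0.0264
gripper_force: 39.6
t: 34.3
eef_pos: [0.466, -0.0033, 0.0761]
tool_rot: [0.707, 0.707, -0.001, -0.001]
ft_force: [-0.2, -0.2, -0.7]
grip_width: 0.0262
gripper_force: 39.6
t: 34.7
eef_pos: [0.4782, -0.0982, 0.076]
tool_rot: [0.707, 0.707, -0.001, -0.001]
ft_force: [0.3, 0.3, -0.8]
grip_width: 0.0263
gripper_force: 39.6
t: 35.1
eef_pos: [0.4905, -0.1931, 0.0759]
tool_rot: [0.707, 0.707, -0.0, -0.001]
ft_force: [0.1, -0.1, 0.2]
grip_width: 0.026
gripper_force: 39.6
t: 35.5
eef_pos: [0.5026, -0.288, 0.0758]
tool_rot: [0.707, 0.707, -0.0, -0.001]
ft_force: [0.2, 0.5, -0.5]
grip_width: 0.0264
gripper_force: 39.6
t: 36.5
eef_pos: [0.5171, -0.3816, 0.0173]
tool_rot: [0.707, 0.708, 0.0, -0.0]
ft_force: [-0.3, 0.6, -0.9]
grip_width: 0.0265
gripper_force: 39.6
```

```bash
python3 -m crank '[0,0,0.06,0,1, 0,0,0.11,0,1, 0,0,0.14,0,1, 0,0,0.16,0,1, 0,0,0.16,0,1, 0,0,0.16,0,1]'
python3 -m crank '[0,0,0,0,0.2, 0,0,0,0,0.2, 0,0,0,0,-0.5, 0,0,0,0,-0.5, 0,0,0,0,-0.5, 0,0,0,0,-0.5]'
python3 -m crank '[0,0,-0.2,0,-0.5, 0,0,-0.5,0,-0.5, 0,0,-0.9,0,-0.5, 0,0,-1,0,-0.5, 0,0,-1,0,-0.5]'
python3 -m crank '[0,-0.2,-0.5,0,-0.5, 0,-0.5,-0.7,0,-0.5, 0,-1,-0.7,0,-0.5, 0,-1,-0.7,0,-0.5, 0,-1,-0.7,0,-0.5]'
python3 -m crank '[-0.5,-0.5,0,0,-0.5, -1,-1,0,0,-0.5, -1,-1,0,0,-0.5, -1,-1,0,0,-0.5]'
python3 - <<'E'
from h import *; from cell import *
T,S=camera("top"),camera("scene"); cv2.imwrite("pics/f_top.png",T["img"][...,::-1]); cv2.imwrite("pics/f_scene.png",S["img"][...,::-1])
def g(c,y0,y1,x0,x1):
    m=wood(c["img"]); q=np.zeros_like(m); q[y0:y1,x0:x1]=m[y0:y1,x0:x1]
    b=blobs(q,20,3000); return max(b,key=lambda b:b[1][4])[0] if b else None
for n,a,b in (("d1",(160,230,150,205),(220,330,420,520)),("d2",(115,180,230,300),(230,310,285,375)),("d3",(120,185,340,410),(180,240,205,265)),("d4",(180,225,440,490),(125,165,195,230))):
    p,q=g(T,*a),g(S,*b); print(n,p,q,*(tri(T,p,S,q) if p is not None and q is not None else ()))
E
```

```text
t: 37.1
eef_pos: [0.517, -0.3819, 0.0017]
tool_rot: [0.707, 0.708, 0.0, 0.0]
ft_force: [-1.9, 1.2, 6.2]
grip_width: 0.0265
gripper_force: 40.0
t: 37.7
eef_pos: [0.517, -0.382, 0.001]
tool_rot: [0.707, 0.708, -0.0, -0.0]
ft_force: [0.3, 0.4, -1.0]
grip_width: 0.064
gripper_force: 0.0
t: 38.2
eef_pos: [0.5186, -0.3832, 0.1036]
tool_rot: [0.707, 0.708, 0.0, 0.003]
ft_force: [-0.5, -0.2, -0.8]
grip_width: 0.064
gripper_force: 0.0
t: 38.7
eef_pos: [0.415, -0.3812, 0.1695]
tool_rot: [0.707, 0.707, 0.0, -0.002]
ft_force: [0.3, 0.3, -0.4]
grip_width: 0.0642
gripper_force: 0.0
t: 39.1
eef_pos: [0.3148, -0.4857, 0.1696]
tool_rot: [0.708, 0.706, -0.001, -0.0]
ft_force: [0.9, -0.1, -0.7]
grip_width: 0.0638
gripper_force: 0.0
d1 [173.4 191.4] [474.3 280.9] [0.55722961 0.37453363 0.06337197] 0.0006216552328242088
d2 [261.9 145.3] [331.4 263.2] [0.67495364 0.15131136 0.0557705 ] 0.000166373075302845
d3 [375.7 149.8] [229.4 200.4] [ 0.65924437 -0.14361817  0.0490822 ] 0.00011042347235562099
d4 [470.2 202.6] [210.2 144.2] [ 0.51687221 -0.38220931  0.0429223 ] 0.00033077557155844207
```

View pics/f_top.png

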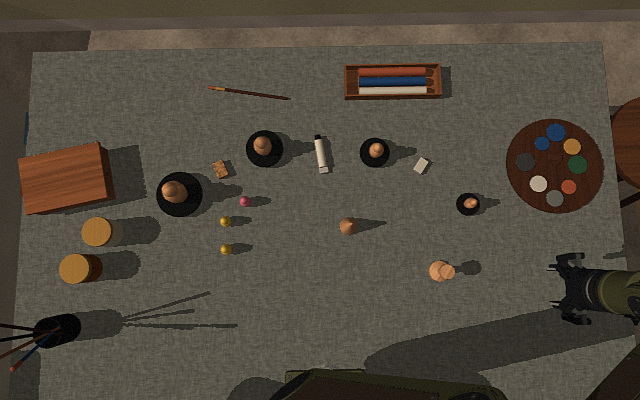

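View pics/f_scene.png

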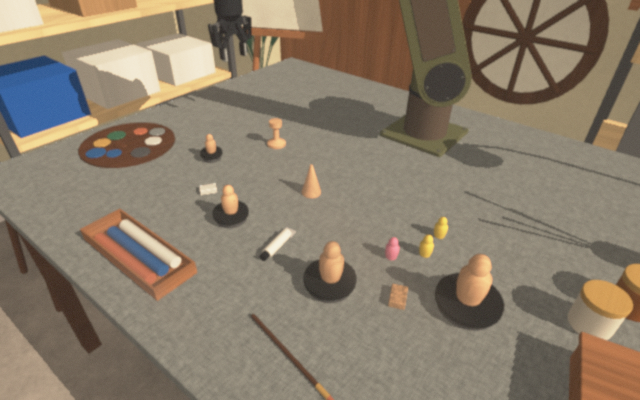

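All four dolls stand upright within about 3 mm of their stand centres. The candlestick (440,271) and cone (347,226) are where they started, and the arm is clear.

```bash
python3 -c "
from cell import order; print(order.sign_off())"
```

```text
the job is handed in; nothing more can be done
None
```

The job is handed in: all four dolls stand upright on their matching stands, each measured within about 3 mm of centre, with the candlestick and cone not moved; sign-off returned no verdict.

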